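# Gauge the clip holders

### The job

Three clip holders stand on the rail: one sound, one with a seized clip and one whose clip has lost its spring, and they look alike. Take the gauge blade by its orange grip, find by feel the holder whose clip lets the blade in and presses on it, and leave the blade there, pushed fully home to the stop and staying level by itself under the clip. Leave the other things on the table where they are.

Things in the scene. Friction and masses are not known exactly. Their poses are not given: they have to be found in the camera images.
- rail: aluminium rail, 56 x 350 x 20 mm, fixed to the table; origin at the middle of its underside; x as the gaps' x. Carries three clip holders 115 mm apart that look alike; which one is sound, seized or slack changes each time. The lips lie 22 mm in front (-x) of the rail's middle.
- gap_left (a point): Left clip holder on the rail, as the robot sees it: point on its gap's floor at the front lip, mid-width, 50 mm above the table. x points into the gap (the way the blade slides in), y left along the rail, z up. Every holder: ramp up to the lip from 12 mm in front; side walls 31 mm apart start 8 mm behind the lip; the back stop is 42 mm behind it; bridge top 37 mm, brass pin head 52 mm above the floor.
- gap_middle (a point): Middle clip holder on the rail, as the robot sees it: point on its gap's floor at the front lip, mid-width, 50 mm above the table. x points into the gap (the way the blade slides in), y left along the rail, z up. In every holder a steel clip pad hangs under the bridge, at rest 2.5 mm above the floor from 16 mm behind the lip; its upturned front is 10 mm above the floor, 7 mm in front of the lip.
- gap_right (a point): Right clip holder on the rail, as the robot sees it: point on its gap's floor at the front lip, mid-width, 50 mm above the table. x points into the gap (the way the blade slides in), y left along the rail, z up. Sound: sprung clip, 5 to 10 N to ride up 12 to 20 mm in, then 2 to 7 N drag to the stop. Seized: stops hard (15 N, more) 10 to 16 mm in. Slack: under 1 N; a blade let go droops.
- blade_grip (a point): gauge blade: flat steel, 92 mm long, 24 mm wide, 5 mm thick, with a half-round nose, lying flat; on it an upright orange grip 30 mm long (x), 12 mm thick (y), 42 mm tall, its top 47 mm above the blade's underside. The point is the centre of the orange grip, 26 mm above the blade's underside. x points along the blade to its nose, z up. About 80 g, balanced near the grip.
- blade_nose (a point): the foremost point of the same blade's nose, 75 mm ahead of the grip's centre along x, mid-width, at the level of the blade's underside (26 mm below the grip's centre). Same axes.
- clamp_fork: bystander: aluminium clamping fork with a black knob, about 95 x 36 x 26 mm; origin at the middle of its underside. To be left alone.
- mirror_mount: bystander: square mirror mount on a short post and black base plate, 50 x 60 x 97 mm; origin at the middle of its underside. To be left alone.
- lens_tube: bystander: black lens tube standing on end, 36 mm across, 42 mm tall; origin at the middle of its underside. To be left alone.
- ball_driver: bystander: hex driver with a blue handle, 160 mm long, lying behind the rail; origin at the middle of its underside. To be left alone.
- screw_tray: bystander: grey tray with four compartments, 80 x 100 x 22 mm; origin at the middle of its underside. To be left alone.
- wedge_plate: bystander: black anodised plate, 60 x 80 x 12 mm; origin at the middle of its underside. To be left alone.
Things that resemble listed ones, but are neither listed nor needed, are in the scene too. Leave any brown look-alike of the part that bears blade_grip alone.

How it is judged:
At the end, for the whole second after the job is handed in: Let go, the blade stays in one holder: nose 36 to 46 mm behind the lip, within 6 mm of the gap's middle and 8 degrees of its direction, underside on the floor (-3 to +4 mm), level within 3.4 degrees. Only the sound clip holds it so; in the slack one it droops (angle between blade_nose's own z axis and vertical below 0.06 rad and ((x of blade_nose in the frame of gap_left between 0.036 and 0.046 m and y of blade_nose in the frame of gap_left between -0.006 and 0.006 m and z of blade_nose in the frame of gap_left between -0.003 and 0.004 m and angle between the x axis of blade_nose and the x axis of gap_left, either way round below 0.15 rad) or (x of blade_nose in the frame of gap_middle between 0.036 and 0.046 m and y of blade_nose in the frame of gap_middle between -0.006 and 0.006 m and z of blade_nose in the frame of gap_middle between -0.003 and 0.004 m and angle between the x axis of blade_nose and the x axis of gap_middle, either way round below 0.15 rad) or (x of blade_nose in the frame of gap_right between 0.036 and 0.046 m and y of blade_nose in the frame of gap_right between -0.006 and 0.006 m and z of blade_nose in the frame of gap_right between -0.003 and 0.004 m and angle between the x axis of blade_nose and the x axis of gap_right, either way round below 0.15 rad))); the robot touches nothing.
It fails at once if a bystander is pushed more than 40 mm from its place (distance of any of clamp_fork, mirror_mount, lens_tube, ball_driver, screw_tray, wedge_plate from where it was at the start of the episode above 0.04 m).
It also fails if it takes over 67 s, if anything falls off the work surface, if the arm or the gripper's body presses on something with over 40 N, if the wrist force passes 120 N, or if a joint passes its speed limit or range.

### The arm

A 7-joint arm with a two-finger parallel gripper is mounted at the origin on the work surface. World frame = base frame: x ahead of the robot, y to its left, z up, the work surface at z = 0. Lengths are in m, angles in rad, forces in N, time in s.
With the tool pointing down it reaches from about 0.4 to 0.875 m from the base axis. Payload 4.4 kg.
Tool frame: the origin (TCP) lies midway between the tips of the shut fingers; the grasp point (between the pads) lies 19 mm behind it; y points along the fingers, z is the direction in which the jaws open and shut, and the axes are right-handed (so a half turn about y gives the same grasp; the last joint's range is limited). The gripper opens to 85 mm and grips with 20 to 120 N. Pads are 22 mm wide; open, the fingers measure 114 mm over their backs; the gripper's body (76 mm by 85 mm) begins 54 mm behind the grasp point. The pads swing forward as they close: fully open they stand 13 mm farther back than shut.
Start: joints at [1.268, 0.628, 0.038, 1.517, -0.027, 0.996, -0.02], TCP at [0.153, -0.632, 0.231] pointing down, gripper open.
Joint ranges: [-3.06, 3.06], [-0.37, 2.12], [-1.25, 1.32], [0.18, 2.47], [-1.1, 4.24], [0.23, 1.98], [-2.94, 2.94]. Speed limits (rad/s): [2.57, 2.57, 3.14, 3.14, 3.14, 3.14, 3.14].

### API

Orientations are given as a unit quaternion [x, y, z, w].
In Python, from cell import r, eyes gives the robot as it stands.
- The arm moves only by the tool move_arm, never from a script. Its argument "series" is a list that holds one entry, the list of rows, each a list of 5 numbers: the opening, from 0 (shut) to 1 (fully open), then the shift along the world's x, y, z in m, then the turn about the world's z in degrees. A call has 1 to 20 rows; each row is the pose to reach, as a shift and turn from the pose commanded when the call began; what a row does not reach only later rows make up. A row lasts 1/8 s, in which the tool goes at most 62.5 mm and 10.7 degrees, less where a joint would pass 70% of its speed; a pose out of reach is approached as far as the arm can. A call with a gripper value outside its range is refused whole. The fingers move at their own pace and stop on an object; "force" is the grip in N (left out, the last holds). Time passes only in rows, so rows that repeat a pose let the fingers close. It gives the time, the measured TCP pose, the force and the opening at its end, in the units of the state.
- r.read_state(): the state, without advancing time (a new reading comes with each control period).
- eyes.capture(name): name is "scene" or "top" or "wrist"; returns the picture (420x560x3 uint8, red, green, blue); there is no depth.
- eyes.camera_info(name): a dict with "mtx" (3x3 intrinsics, pixels), "R" (3x3) and "t" (3): a world point X has camera coordinates R X + t. Camera axes: x right, y down, z forward; pixel columns grow to the right and rows downward; lengths in m; the calibration is good to about 2 mm. A picture is of the moment at which its call begins: read the wrist's pose just before it. camera_info takes no time and is no camera call; for the wrist camera it gives the pose at the moment of the call.
- r.close_job(): hands the job in, once; it reports no verdict.
The state is a dict: "t": time; "q": joint angles; "qvel": joint speeds; "joint_torque": joint torques, N m; "eef_pos": TCP position; "orientation": TCP orientation; "ft_force": force on the tool from outside, world axes, zero at the start; "ft_torque": the same for the moment, N m; "grip_width": finger opening in m.
Only numpy, scipy, OpenCV 4.12 (cv2) and the standard library are available. Lean on these libraries where they do the work, as an engineer would, in place of code of your own. Each camera call takes 0.05 s, during which the arm holds its last target.

## Working session

There is one attempt and no reset: what is moved stays moved. The work goes in short steps, Python scripts to look and compute and a tool call to move; the robot and the scene stay as the last step left them, time stands still between calls to the robot, and variables do not carry over. Pictures are saved under pics/ and viewed, and the job is handed in when it is done.

Besides the shell and the picture viewer there is one more tool, called after "Request:" as name(argument=value, ...) on one line, values as JSON. move_arm: Moves the arm, as the interface text tells. Its arguments: {"type":"object","properties":{"series":{"type":"array"},"force":{"type":"number"}},"required":["series"]}

```bash
ls; mkdir -p pics; python3 - <<'E'
from cell import r, eyes
import cv2,numpy as np
np.set_printoptions(precision=4,suppress=True)
for n in ["scene","top","wrist"]:
    i=eyes.camera_info(n); print(n,i["mtx"].tolist(),(-np.array(i["R"]).T@i["t"]),np.array(i["R"]).tolist())
    im=eyes.capture(n); cv2.imwrite(f"pics/{n}0.png",im[:,:,::-1])
s=r.read_state(); print(s)
E
```

```text
pics
scene [[476.7687301015734, 0.0, 292.5575270989033], [0.0, 476.7687301015734, 214.10218746301902], [0.0, 0.0, 1.0]] [ 1.4956 -0.6456  0.7855] [[0.5877961092447569, 0.8088004923034721, 0.018371107924858073], [0.4339231944709913, -0.29602586546280374, -0.8509285212502213], [-0.6827930837792775, 0.5081441238730003, -0.5249601452648811]]
top [[454.50552200271807, 0.0, 285.556269744995], [0.0, 454.50552200271807, 212.35129328532585], [0.0, 0.0, 1.0]] [0.3707 0.0026 1.3495] [[0.02658248783701476, -0.9996452064214972, -0.0016830385964592392], [-0.9835240900285038, -0.02585256189706511, -0.1789190022802542], [0.17881201210768294, 0.0064114212059910875, -0.9838623674092434]]
wrist [[289.5056572310655, 0.0, 280.365654292835], [0.0, 289.5056572310655, 204.0271114052301], [0.0, 0.0, 1.0]] [ 0.2337 -0.6117  0.3732] [[0.23285885276647877, -0.9725086160317973, -0.0019355702517677834], [-0.9209985652167024, -0.22116349686688866, 0.320699782541847], [-0.3123113791667822, -0.07289512602039937, -0.9471789181804116]]
{'t': 0.15, 'q': array([ 1.2682,  0.6292,  0.0385,  1.5181, -0.027 ,  0.9963, -0.02  ]), 'qvel': array([-0.0003, -0.003 ,  0.0005, -0.003 , -0.0002,  0.0004,  0.0002]), 'joint_torque': array([  0.0021, -56.3795,   1.2279, -19.3649,   0.0111,   0.0074,
        -0.    ]), 'eef_pos': array([ 0.1524, -0.6314,  0.2306]), 'orientation': array([-0.0836,  0.7027, -0.7017,  0.0834]), 'ft_force': array([-0.0553, -0.3829, -0.506 ]), 'ft_torque': array([-0.0108, -0.0126,  0.0248]), 'grip_width': 0.08518574083043196}
```

View pics/top0.png

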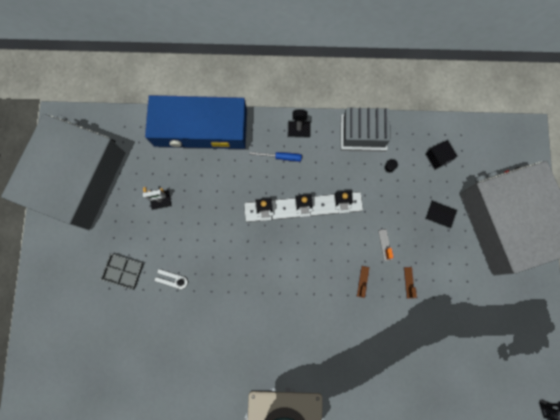

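View pics/scene0.png

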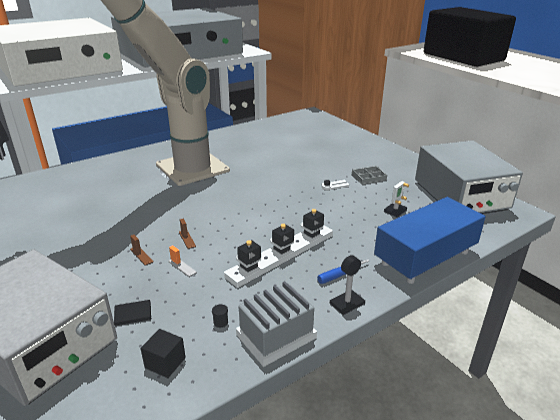

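Candidates for the blade in the top view are the orange grip at (389,253) and two brown ones at (363,281) and (410,282). The orange one fits because its steel blade points up to about (383,231). I'll confirm this in enlarged crops.

```bash
python3 - <<'E'
import cv2
a=cv2.imread("pics/top0.png"); b=cv2.imread("pics/scene0.png")
cv2.imwrite("pics/c1.png",cv2.resize(a[170:300,235:425],None,fx=4,fy=4,interpolation=cv2.INTER_CUBIC))
cv2.imwrite("pics/c2.png",cv2.resize(b[195:295,120:340],None,fx=3.6,fy=3.6,interpolation=cv2.INTER_CUBIC))
E
```

```text
(no output)
```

View pics/c1.png

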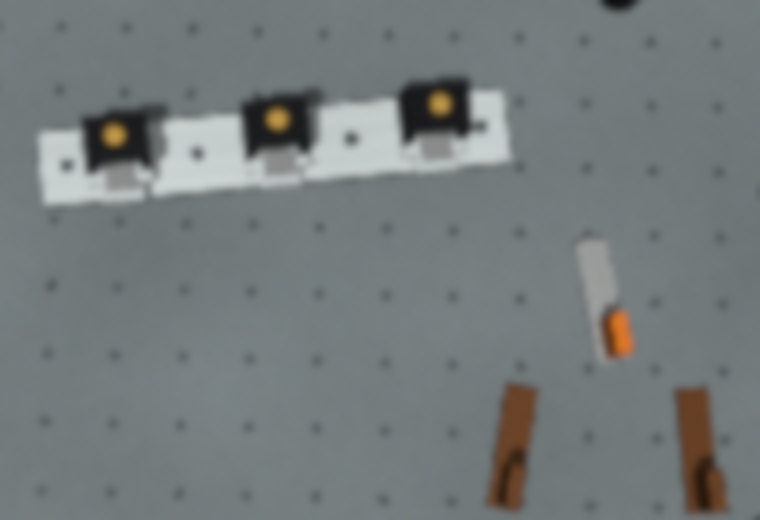

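View pics/c2.png

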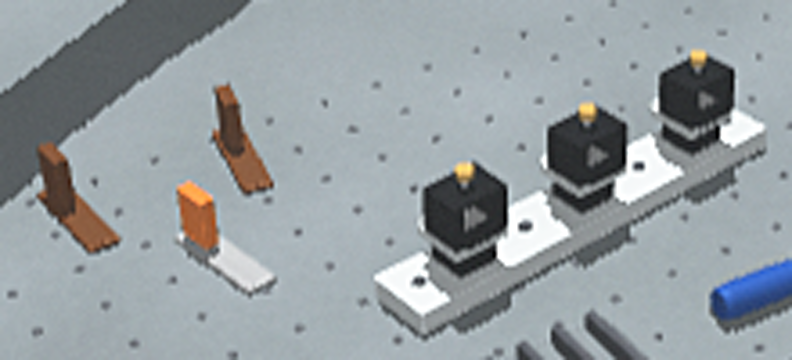

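The crops confirm it: the orange upright on the steel blade is centred at about (389,253) in the top view, with the nose at (383,230). Both neighbours are brown. Next I'll measure the blade and the rail.

```bash
cat > h.py <<'E'
import cv2,numpy as np
from cell import r, eyes
np.set_printoptions(precision=4,suppress=True)
def cast(info,u,v,z):
    K=np.array(info["mtx"]);R=np.array(info["R"]);C=-R.T@np.array(info["t"])
    d=R.T@np.linalg.inv(K)@np.array([u,v,1.]); return C+d*(z-C[2])/d[2]
def tri(pairs):
    A=[];b=[]
    for info,u,v in pairs:
        K=np.array(info["mtx"]);R=np.array(info["R"]);C=-R.T@np.array(info["t"])
        d=R.T@np.linalg.inv(K)@np.array([u,v,1.]);d/=np.linalg.norm(d);P=np.eye(3)-np.outer(d,d)
        A.append(P);b.append(P@C)
    x=np.linalg.lstsq(np.vstack(A),np.hstack(b),rcond=None)[0]
    return x, np.array([np.linalg.norm(p@x-q) for p,q in zip(A,b)])
def blobs(m,amin=5):
    n,l,s,c=cv2.connectedComponentsWithStats(m.astype(np.uint8))
    return [(c[i],s[i],l==i) for i in range(1,n) if s[i,4]>=amin]
def hsv(im): return cv2.cvtColor(im,cv2.COLOR_BGR2HSV)
E
python3 - <<'E'
from h import *
T=eyes.camera_info("top");S=eyes.camera_info("scene")
a=cv2.imread("pics/top0.png");b=cv2.imread("pics/scene0.png")
for nm,im in(("top",a),("scene",b)):
    h=hsv(im)
    brass=(h[...,0]>12)&(h[...,0]<26)&(h[...,1]>110)&(h[...,2]>110)
    orange=(h[...,0]<16)&(h[...,1]>170)&(h[...,2]>170)
    for l,m in(("brass",brass),("orange",orange)):
        for c,s,_ in blobs(m,4): print(nm,l,c,s)
# rail
h=hsv(a); m=(h[...,2]>185)&(h[...,1]<30)
for c,s,mm in blobs(m,30): 
    if 180<c[1]<225 and 240<c[0]<370: print("rail",c,s)
m2=(h[...,2]>165)&(h[...,1]<40)
m2[:190]=0;m2[225:]=0
ys,xs=np.nonzero(m2); k=(xs>240)&(xs<368);
print(xs[k].min(),xs[k].max())
# front edge of rail: lowest bright row per column
pts=[]
for u in range(248,362):
    v=ys[xs==u]
    if len(v): pts.append((u,v.max()+.5))
pts=np.array(pts);l=cv2.fitLine(pts.astype(np.float32),cv2.DIST_HUBER,0,.01,.01).ravel();print(l)
for u in(250,305,360):
    v=l[3]+(u-l[2])*l[1]/l[0];print(cast(T,u,v,.02))
# blade
m3=(h[...,2]>140)&(h[...,1]<25);
for c,s,mm in blobs(m3,20):
    if 375<c[0]<400 and 220<c[1]<265:
        yy,xx=np.nonzero(mm);print("blade",c,s,cv2.minAreaRect(np.c_[xx,yy].astype(np.float32)))
E
```

```text
top brass [219.5    143.4667] [212 143  16   2  30]
top brass [144.25 189.25] [143 188   3   4   8]
top brass [344.7619 195.381 ] [343 193   5   6  21]
top brass [303.9091 199.0909] [302 197   5   5  22]
top brass [263.0909 203.0909] [261 201   5   5  22]
top brass [388.9375 252.9688] [387 249   5   9  32]
top orange [389.6786 252.75  ] [388 249   4   9  28]
scene brass [287.   1.] [285   1   5   1   5]
scene brass [348.1076  46.8293] [ 259    0  166  133 6838]
scene brass [277.4286  25.1429] [277  23   2   5   7]
scene brass [420.   25.5] [420  23   1   6   6]
scene brass [419.  33.] [419  31   1   5   5]
scene brass [294.5   37.75] [294  37   2   3   4]
scene brass [418.   38.5] [418  37   1   4   4]
scene brass [362.4  57.4] [362  56   2   4   5]
scene brass [303.6667  60.1667] [303  59   2   4   6]
scene brass [367.   63.5] [367  62   1   4   4]
scene brass [303.2  65.4] [303  64   2   4   5]
scene brass [309.1429  74.    ] [307  72   4   4   7]
scene brass [278.    79.25] [277  78   3   3   4]
scene brass [297.      87.3333] [296  85   3   5   6]
scene brass [268.6667  87.5   ] 
[... 1166 characters left out ...]
[173.7778 248.3333] [169 246  10   6  27]
scene orange [ 0.  14.5] [ 0 13  1  4  4]
scene orange [ 2.1667 23.1667] [ 1 22  3  3  6]
scene orange [ 33.7165 132.1701] [ 23  99  23  69 194]
scene orange [174.1053 249.3684] [170 247   9   6  19]
rail [356.1575 202.6929] [348 193  14  18 127]
rail [325.1871 205.4049] [311 196  35  18 326]
rail [286.2719 208.8947] [273 199  31  19 342]
rail [252.0929 212.6995] [245 203  25  17 183]
245 361
[  0.9956  -0.0942 304.8995 215.3345]
[0.5849 0.116  0.02  ]
[ 0.6049 -0.0467  0.02  ]
[ 0.6249 -0.21    0.02  ]
blade [383.6744 238.5194] [379 230  10  21 129] ((384.23077392578125, 239.6538543701172), (19.807727813720703, 7.648528575897217), 78.69007110595703)
```

```bash
python3 - <<'E'
from h import *
T=eyes.camera_info("top");S=eyes.camera_info("scene")
for t,s in(((344.76,195.4),(313.4,210.7)),((303.9,199.1),(282.8,225.6)),((263.1,203.1),(248.6,242.4))):pass
tops=[(263.1,203.1),(303.9,199.1),(344.76,195.4)];sc=[(313.4,210.7),(282.8,225.6),(248.6,242.4)]
for t,s in zip(tops,sc): print("pin",cast(T,*t,.101),cast(S,*s,.1),tri([(T,*t),(S,*s)]))
print("grip top",cast(T,389.7,252.75,.047), "nose",cast(T,381.8,230,.005),"mid",cast(T,384.2,239.65,.005))
h=hsv(cv2.imread("pics/scene0.png"));m=(h[...,0]<20)&(h[...,1]>150)&(h[...,2]>120);m[:240]=0;m[280:]=0;m[:,:160]=0;m[:,200:]=0
ys,xs=np.nonzero(m);print(xs.min(),xs.max(),ys.min(),ys.max())
print(cast(S,173.9,249,.047))
from scipy.spatial.transform import Rotation as Ro
st=r.read_state();print(Ro.from_quat(st["orientation"]).as_matrix())
i=eyes.camera_info("wrist");R=Ro.from_quat(st["orientation"]).as_matrix();C=-np.array(i["R"]).T@i["t"]
print("cam in tool",R.T@(C-st["eef_pos"]))
E
```

```text
pin [0.6223 0.0743 0.101 ] [0.6221 0.0763 0.1   ] (array([0.6227, 0.0749, 0.1007]), array([0.0006, 0.0006]))
pin [ 0.6367 -0.0397  0.101 ] [ 0.6362 -0.0373  0.1   ] (array([ 0.6372, -0.039 ,  0.1011]), array([0.0008, 0.0008]))
pin [ 0.6504 -0.1543  0.101 ] [ 0.6509 -0.1516  0.1   ] (array([ 0.6511, -0.1532,  0.1007]), array([0.0013, 0.0013]))
grip top [ 0.4976 -0.2904  0.047 ] nose [ 0.5691 -0.2772  0.005 ] mid [ 0.5403 -0.284   0.005 ]
170 194 240 263
[ 0.5007 -0.2898  0.047 ]
[[-0.9721 -0.0004  0.2346]
 [-0.2346  0.0014 -0.9721]
 [ 0.     -1.     -0.0014]]
cam in tool [-0.0836 -0.1428 -0.0002]
```

View pics/wrist0.png

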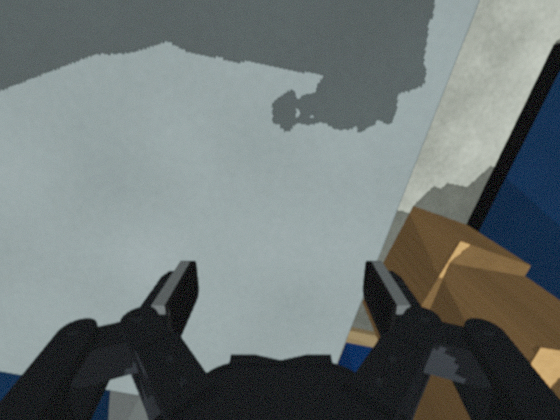

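Request:
move_arm(series=[[[0.6, 0.1, 0.2, 0, 0], [0.6, 0.1, 0.2, 0, 0], [0.6, 0.2, 0.3, 0, 0], [0.6, 0.2, 0.3, 0, 0], [0.6, 0.375, 0.345, -0.02, -3], [0.6, 0.375, 0.345, -0.02, -3], [0.6, 0.375, 0.345, -0.02, -3], [0.6, 0.375, 0.345, -0.02, -3], [0.6, 0.375, 0.345, -0.02, -3], [0.6, 0.375, 0.345, -0.02, -3], [0.6, 0.375, 0.345, -0.02, -3], [0.6, 0.375, 0.345, -0.02, -3], [0.6, 0.375, 0.345, -0.02, -3]]])

```text
t: 1.78
eef_pos: [0.5266, -0.2879, 0.2116]
orientation: [0.064, -0.704, 0.704, -0.064]
ft_force: [-0.5, 0.8, -0.5]
grip_width: 0.051
```

```bash
python3 - <<'E'
from h import *
import pickle
s=r.read_state();i=eyes.camera_info("wrist");im=eyes.capture("wrist");cv2.imwrite("pics/w1.png",im[:,:,::-1])
pickle.dump((s,i),open("w1.pkl","wb"));print(s["t"],s["eef_pos"],s["ft_force"],s["grip_width"])
E
```

```text
1.775 [ 0.5266 -0.2879  0.2116] [-0.5498  0.8045 -0.5065] 0.05099972858736464
```

View pics/w1.png

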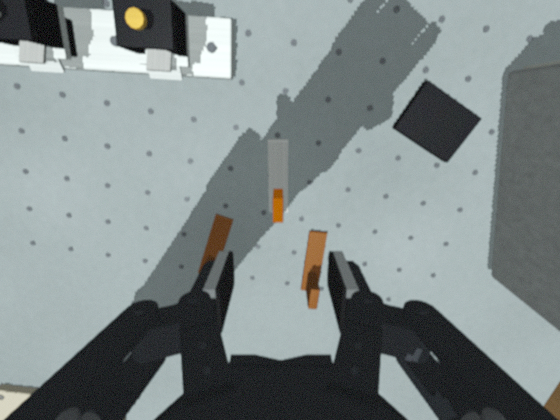

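The wrist view shows the blade with its nose at (278,140) and its orange grip at (278,205). The brown ones are at (217,240) and (315,260), and two holders are visible at the upper left.

```bash
python3 - <<'E'
from h import *
import pickle
s,i=pickle.load(open("w1.pkl","rb"));im=cv2.imread("pics/w1.png");h=hsv(im)
cv2.imwrite("pics/w1c.png",cv2.resize(im[125:235,225:335],None,fx=5,fy=5,interpolation=cv2.INTER_CUBIC))
m=(h[...,0]<18)&(h[...,1]>200)&(h[...,2]>130)
for c,st,mm in blobs(m,30):
    print(c,st); v=h[...,2][mm]
b=[x for x in blobs(m,100) if abs(x[0][0]-278)<10][0]
ys,xs=np.nonzero(b[2]); 
for v in range(ys.min(),ys.max()+1):
    k=xs[ys==v]; print(v,k.min(),k.max(),h[v,278])
# blade edges rows
g=im.mean(2)
for v in range(136,190,6): print(v,g[v,262:296].astype(int))
E
```

```text
[277.625  204.6759] [274 190   8  31 216]
190 275 280 [ 15 223 144]
191 275 281 [ 16 255 141]
192 275 281 [ 15 225 144]
193 274 281 [ 17 227 144]
194 274 281 [ 17 246 141]
195 274 281 [ 18 251 142]
196 274 281 [ 16 255 141]
197 274 281 [ 16 238 149]
198 274 281 [ 17 246 164]
199 274 281 [ 16 241 179]
200 274 281 [ 16 237 182]
201 274 281 [ 17 240 183]
202 274 281 [ 17 255 180]
203 274 281 [ 16 221 186]
204 274 281 [ 17 235 182]
205 274 281 [ 17 255 178]
206 274 281 [ 17 252 179]
207 274 281 [ 17 248 181]
208 274 281 [ 18 255 179]
209 274 281 [ 17 240 182]
210 274 281 [ 18 255 179]
211 274 281 [ 17 241 182]
212 274 281 [ 17 234 182]
213 274 281 [ 18 248 183]
214 274 281 [ 17 234 183]
215 274 281 [ 16 237 181]
216 274 281 [ 17 255 181]
217 274 281 [ 17 237 182]
218 274 281 [ 17 247 181]
219 274 281 [ 17 255 180]
220 274 281 [ 16 246 179]
136 [175 166 141 126 118 111 111 112 114 117 112 109 103  90  77  73  76  90
  98 113 111 113 110 109 113 116 109 113 114 112 112 113 113 112]
142 [112 111 111 115 116 122 133 137 137 138 140 138 139 141 138 136 137 139
 136 136 139 139 140 138 139 135
[... 334 characters left out ...]
13 116 111 122 131 132 134 135 136 135 136 136 133 134 134 132
 137 130 136 137 135 135 130 131 118 115 112 113 114 112 114 110]
166 [114 113 118 117 114 119 126 134 137 135 136 134 133 135 136 134 132 134
 134 133 138 137 136 133 135 129 122 113 112 116 109 115 111 113]
172 [116 117 113 113 112 118 123 137 138 136 134 136 134 135 133 139 134 133
 132 134 134 139 135 135 131 128 123 109 111 113 114 115 113 111]
178 [114 112 116 110 114 114 123 134 135 133 137 134 137 135 136 135 133 134
 134 135 135 137 135 134 134 129 115 113 110 116 115 111 113 111]
184 [110 113 114 113 110 118 122 137 135 134 133 132 139 135 136 139 134 134
 134 134 137 136 136 134 133 129 117 110 113 112 115 111 115 109]
```

View pics/w1c.png

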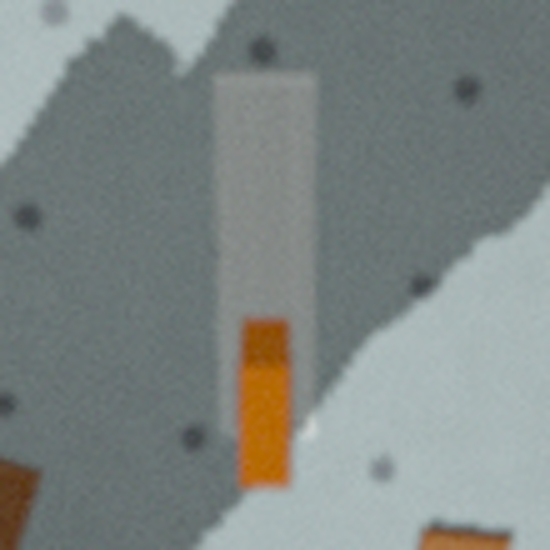

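```bash
python3 - <<'E'
from h import *
import pickle
s,i=pickle.load(open("w1.pkl","rb"))
f=cast(i,277.8,197.6,.047);b=cast(i,277.8,221.1,.047);print("grip top f,b",f,b,(f+b)/2,np.linalg.norm(f-b))
n=cast(i,278.0,139.4,.004);p=cast(i,278.2,184,.005);print("nose",n,p)
for a,bb in((n,(f+b)/2),(cast(i,278.0,145,.005),p)): d=a-bb;print(np.degrees(np.arctan2(d[1],d[0])),np.linalg.norm(d[:2]))
R=np.array(i["R"]);print("cam fwd yaw",np.degrees(np.arctan2(-R[1,1],-R[1,0])))
print("W edges",cast(i,267.5,160,.005),cast(i,288.2,160,.005))
# pins in wrist image
im=cv2.imread("pics/w1.png");h=hsv(im)
m=(h[...,0]>18)&(h[...,0]<30)&(h[...,1]>150)&(h[...,2]>130)
for c,st,_ in blobs(m,30):print("pin",c,st,cast(i,*c,.102))
E
```

```text
grip top f,b [ 0.5133 -0.287   0.047 ] [ 0.4856 -0.292   0.047 ] [ 0.4994 -0.2895  0.047 ] 0.028163778489623998
nose [ 0.5713 -0.2764  0.004 ] [ 0.5178 -0.2863  0.005 ]
10.281468179416192 0.0730173808248025
10.498449158293223 0.04794571864013888
cam fwd yaw 10.349072732804403
W edges [ 0.545  -0.2682  0.005 ] [ 0.5495 -0.2929  0.005 ]
pin [141.2368  19.8421] [137   9   8  20  38] [ 0.6506 -0.1577  0.102 ]
```

Request:
move_arm(series=[[[0.6, -0.028, -0.002, -0.05, 0], [0.6, -0.028, -0.002, -0.1, 0], [0.6, -0.028, -0.002, -0.14, 0], [0.6, -0.028, -0.002, -0.17, 0], [0.6, -0.028, -0.002, -0.195, 0], [0.6, -0.028, -0.002, -0.195, 0], [0.6, -0.028, -0.002, -0.195, 0]]])

```text
t: 2.7
eef_pos: [0.5, -0.2894, 0.0172]
orientation: [0.065, -0.704, 0.704, -0.065]
ft_force: [0.0, 0.0, -0.1]
grip_width: 0.0513
```

```bash
python3 - <<'E'
from h import *
s=r.read_state();im=eyes.capture("wrist");cv2.imwrite("pics/w2.png",im[:,:,::-1])
print(s["t"],s["eef_pos"],s["ft_force"],s["grip_width"])
E
```

```text
2.7 [ 0.5    -0.2894  0.0172] [ 0.035   0.0334 -0.1098] 0.051338862911833975
```

View pics/w2.png

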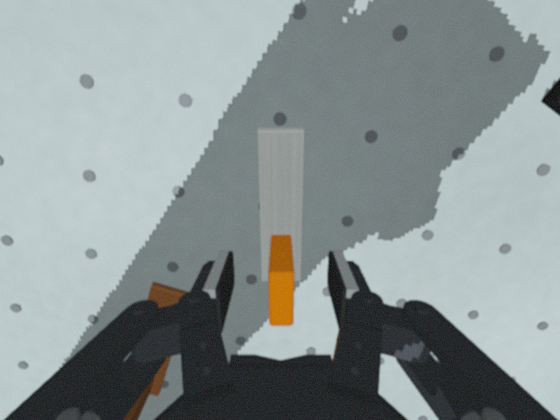

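The grip, at (281,290), is centred between the pads, so I'll close and lift.

Request:
move_arm(series=[[[0, 0, 0, 0, 0], [0, 0, 0, 0, 0], [0, 0, 0, 0, 0], [0, 0, 0, 0, 0], [0, 0, 0, 0, 0], [0, 0, 0, 0, 0], [0, 0, 0, 0.01, 0], [0, 0, 0, 0.03, 0], [0, 0, 0, 0.07, 0], [0, 0, 0, 0.11, 0], [0, 0, 0, 0.11, 0], [0, 0, 0, 0.11, 0]]], force=70)

```text
t: 4.25
eef_pos: [0.499, -0.2885, 0.1261]
orientation: [-0.065, 0.704, -0.704, 0.065]
ft_force: [-0.8, 0.5, -0.7]
grip_width: 0.0109
```

```bash
python3 - <<'E'
from h import *
import pickle
s=r.read_state();i=eyes.camera_info("wrist");im=eyes.capture("wrist");cv2.imwrite("pics/w3.png",im[:,:,::-1])
pickle.dump((s,i),open("w3.pkl","wb"))
print(s["t"],s["eef_pos"],s["ft_force"],s["ft_torque"],s["grip_width"])
E
```

```text
4.25 [ 0.499  -0.2885  0.1261] [-0.8109  0.5454 -0.6579] [-0.002  -0.0354 -0.0032] 0.010884366966617697
```

View pics/w3.png

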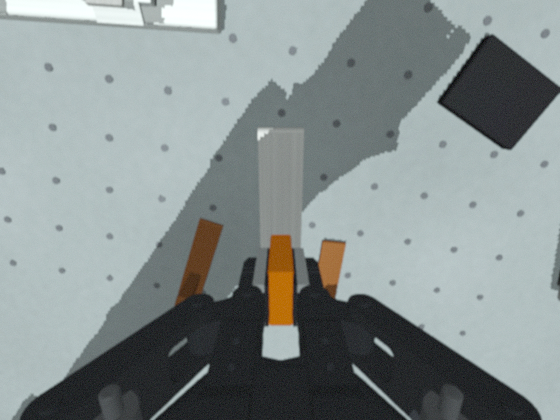

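The blade is held in the grasp as intended. Next I'll move in front of and above the right holder and measure its gap.

Request:
move_arm(series=[[[0, 0.0, 0.03, 0.04, -1], [0, 0.01, 0.08, 0.07, -2], [0, 0.015, 0.12, 0.08, -3.2], [0, 0.015, 0.12, 0.08, -3.2], [0, 0.015, 0.12, 0.08, -3.2], [0, 0.015, 0.12, 0.08, -3.2]]])

```text
t: 5.05
eef_pos: [0.5136, -0.1704, 0.2054]
orientation: [0.045, -0.706, 0.706, -0.044]
ft_force: [-0.4, -1.0, -1.6]
grip_width: 0.011
```

```bash
python3 - <<'E'
from h import *
import pickle
s=r.read_state();i=eyes.camera_info("wrist");im=eyes.capture("wrist");cv2.imwrite("pics/w4.png",im[:,:,::-1])
pickle.dump((s,i),open("w4.pkl","wb"))
R=np.array(i["R"]);print("cam fwd yaw",np.degrees(np.arctan2(-R[1,1],-R[1,0])))
print(s["t"],s["eef_pos"],s["ft_force"],s["ft_torque"],s["grip_width"])
E
```

```text
cam fwd yaw 7.131899959410238
5.05 [ 0.5136 -0.1704  0.2054] [-0.3653 -0.9515 -1.5683] [-0.0047 -0.0411  0.0221] 0.011033484194539991
```

View pics/w4.png

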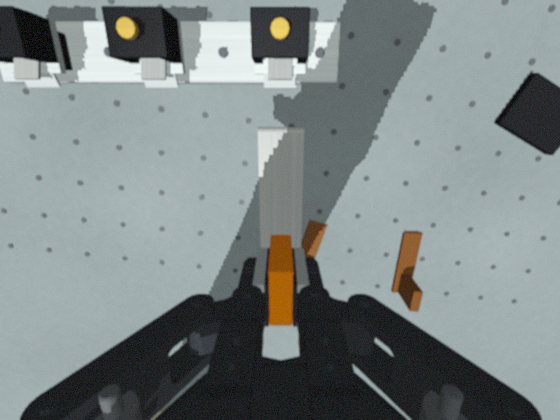

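```bash
python3 - <<'E'
from h import *
im=cv2.imread("pics/w4.png")
cv2.imwrite("pics/w4c.png",cv2.resize(im[0:150,225:345],None,fx=4,fy=4,interpolation=cv2.INTER_CUBIC))
cv2.imwrite("pics/w4d.png",cv2.resize(im[0:100,0:360],None,fx=2.2,fy=2.2,interpolation=cv2.INTER_CUBIC))
E
```

```text
(no output)
```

View pics/w4c.png

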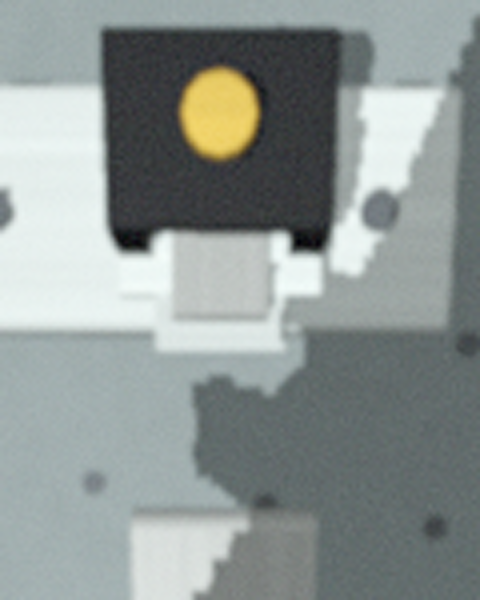

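View pics/w4d.png

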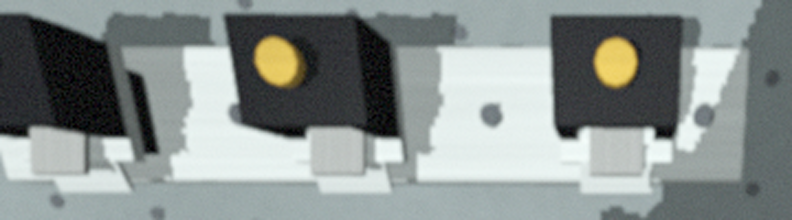

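```bash
python3 - <<'E'
from h import *
import pickle
s,i=pickle.load(open("w4.pkl","rb"))
yaw=np.radians(7.1);X=np.array([np.cos(yaw),np.sin(yaw),0]);Y=np.array([-X[1],X[0],0]);
tcp=s["eef_pos"]
def rel(n,p): d=p-tcp; print(n,p,"ahead %.4f left %.4f"%(d@X,d@Y))
rel("clip front(z60)",cast(i,280.25,79.8,.060))
rel("ramp foot z45",cast(i,279.75,88,.045)); rel("ramp foot z40",cast(i,279.75,88,.040))
rel("bridge front top z87",cast(i,280.4,56,.087))
c=[225+219/4,111/4]; rel("pin z102",cast(i,*c,.102))
rel("rail front",cast(i,280,82.7,.02))
rel("nose",cast(i,280.8,129,tcp[2]-.0172+.003))
rel("nose@185",cast(i,(266+300)/2-1.5,185,tcp[2]-.0172+.005))
for u in(60,130,200,330):
  rel("railfront",cast(i,u,82.7,.02))
E
```

```text
clip front(z60) [ 0.6187 -0.1566  0.06  ] ahead 0.1060 left 0.0007
ramp foot z45 [ 0.6125 -0.1569  0.045 ] ahead 0.0998 left 0.0012
ramp foot z40 [ 0.6128 -0.1568  0.04  ] ahead 0.1001 left 0.0012
bridge front top z87 [ 0.6343 -0.1548  0.087 ] ahead 0.1217 left 0.0006
pin z102 [ 0.6508 -0.1522  0.102 ] ahead 0.1384 left 0.0010
rail front [ 0.619  -0.1563  0.02  ] ahead 0.1063 left 0.0010
nose [ 0.5851 -0.1612  0.1912] ahead 0.0721 left 0.0003
nose@185 [ 0.5555 -0.1653  0.1932] ahead 0.0422 left -0.0001
railfront [0.5904 0.0723 0.02  ] ahead 0.1062 left 0.2314
railfront [ 0.5995 -0.0004  0.02  ] ahead 0.1062 left 0.1581
railfront [ 0.6086 -0.0732  0.02  ] ahead 0.1062 left 0.0848
railfront [ 0.6255 -0.2082  0.02  ] ahead 0.1063 left -0.0514
```

Request:
move_arm(series=[[[0, 0.01, 0.002, -0.05, 0], [0, 0.015, 0.003, -0.1, 0], [0, 0.0197, 0.0034, -0.128, 0], [0, 0.0197, 0.0034, -0.1367, 0], [0, 0.0197, 0.0034, -0.1367, 0], [0, 0.0197, 0.0034, -0.1367, 0], [0, 0.0197, 0.0034, -0.1367, 0]]])

```text
t: 5.98
eef_pos: [0.5349, -0.1658, 0.0709]
orientation: [0.045, -0.705, 0.706, -0.046]
ft_force: [-0.2, 0.5, -0.8]
grip_width: 0.0111
```

```bash
cat > rep.py <<'E'
from h import *
import sys
lips={"R":(.6251,-.1556)}
yaw=np.radians(7.1);X=np.array([np.cos(yaw),np.sin(yaw)]);Y=np.array([-X[1],X[0]])
lips["M"]=tuple(np.array(lips["R"])+.115*Y);lips["L"]=tuple(np.array(lips["R"])+.23*Y)
def rep(k,save=None):
    s=r.read_state();d=s["eef_pos"][:2]+.0725*X-np.array(lips[k])
    f=s["ft_force"]
    print("t %.2f nose in gap x %.1f y %.1f under z %.1f mm | F x %.1f y %.1f z %.1f | w %.4f"%(s["t"],1e3*d@X,1e3*d@Y,1e3*(s["eef_pos"][2]-.0172-.05),f[:2]@X,f[:2]@Y,f[2],s["grip_width"]),s["eef_pos"],s["ft_torque"])
    if save:
        cv2.imwrite(f"pics/{save}.png",eyes.capture("wrist")[:,:,::-1])
E
python3 -c "
from rep import *
rep('R','w5')"
```

```text
t 5.97 nose in gap x -18.3 y 1.0 under z 3.7 mm | F x -0.2 y 0.5 z -0.8 | w 0.0111 [ 0.5349 -0.1658  0.0709] [-0.0257  0.0071  0.0224]
```

View pics/w5.png

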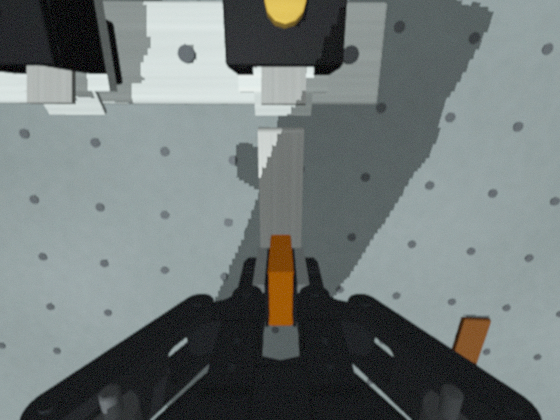

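Request:
move_arm(series=[[[0, 0.0, -0.001, -0.0025, 0], [0, 0.0, -0.001, -0.0025, 0], [0, 0.005, -0.0004, -0.0025, 0], [0, 0.01, 0.0002, -0.0025, 0], [0, 0.015, 0.0009, -0.0025, 0], [0, 0.02, 0.0015, -0.0025, 0], [0, 0.0258, 0.0022, -0.0025, 0], [0, 0.0258, 0.0022, -0.0025, 0]]])

```text
t: 7.02
eef_pos: [0.5608, -0.1631, 0.0671]
orientation: [0.045, -0.706, 0.706, -0.046]
ft_force: [-0.2, -0.3, 0.6]
grip_width: 0.011
```

```bash
python3 -c "
from rep import *
rep('R','w6')"
```

```text
t 7.03 nose in gap x 7.7 y 0.5 under z -0.1 mm | F x -0.2 y -0.3 z 0.6 | w 0.0110 [ 0.5608 -0.1631  0.0671] [ 0.0328 -0.1022 -0.0436]
```

View pics/w6.png

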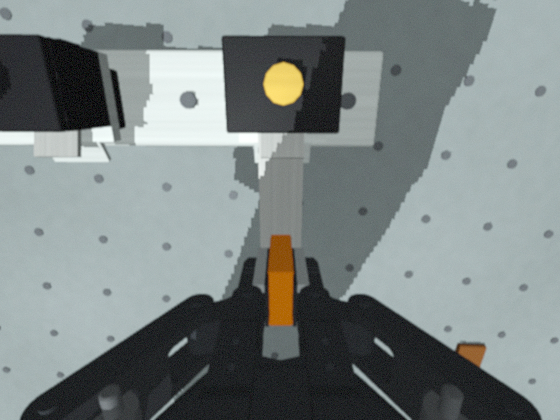

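Request:
move_arm(series=[[[0, 0.002, 0.0002, 0.0003, 0], [0, 0.004, 0.0004, 0.0003, 0], [0, 0.006, 0.0006, 0.0003, 0], [0, 0.006, 0.0006, 0.0003, 0]]])

```text
t: 7.58
eef_pos: [0.564, -0.1629, 0.0674]
orientation: [-0.047, 0.706, -0.705, 0.044]
ft_force: [-5.2, -0.2, 4.6]
grip_width: 0.0108
```

```bash
python3 -c "
from rep import *
rep('R')"
```

```text
t 7.58 nose in gap x 11.0 y 0.3 under z 0.2 mm | F x -5.2 y 0.5 z 4.6 | w 0.0108 [ 0.564  -0.1629  0.0674] [-0.0437  0.8915  0.0272]
```

Request:
move_arm(series=[[[0, 0.001, 0.0001, 0, 0], [0, 0.002, 0.0002, 0, 0], [0, 0.003, 0.0004, 0, 0], [0, 0.003, 0.0004, 0, 0]]])

```text
t: 8.07
eef_pos: [0.5659, -0.163, 0.0674]
orientation: [-0.047, 0.706, -0.706, 0.043]
ft_force: [-6.7, -1.7, 6.5]
grip_width: 0.011
```

```bash
python3 -c "
from rep import *
rep('R')"
```

```text
t 8.07 nose in gap x 12.8 y -0.0 under z 0.2 mm | F x -6.9 y -0.9 z 6.5 | w 0.0110 [ 0.5659 -0.163   0.0674] [-0.1191  1.2985 -0.0305]
```

Request:
move_arm(series=[[[0, 0.001, 0.0002, 0, 0], [0, 0.002, 0.0004, 0, 0], [0, 0.003, 0.0006, 0, 0], [0, 0.003, 0.0006, 0, 0]]])

```text
t: 8.57
eef_pos: [0.5684, -0.1626, 0.0675]
orientation: [-0.047, 0.706, -0.706, 0.043]
ft_force: [-9.0, -0.7, 7.1]
grip_width: 0.011
```

```bash
python3 -c "
from rep import *
rep('R','w7')"
```

```text
t 8.57 nose in gap x 15.4 y 0.1 under z 0.3 mm | F x -9.0 y 0.4 z 7.1 | w 0.0110 [ 0.5684 -0.1626  0.0675] [-0.2285  1.4983 -0.0025]
```

View pics/w7.png

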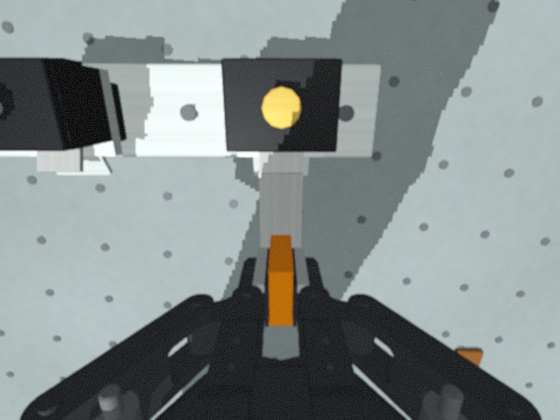

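Request:
move_arm(series=[[[0, 0.001, 0.0002, 0, 0], [0, 0.002, 0.0003, 0, 0], [0, 0.003, 0.0005, 0, 0], [0, 0.003, 0.0005, 0, 0]]])

```text
t: 9.12
eef_pos: [0.5724, -0.1619, 0.0674]
orientation: [-0.047, 0.706, -0.706, 0.043]
ft_force: [-5.3, -1.8, 5.3]
grip_width: 0.011
```

```bash
python3 -c "
from rep import *
rep('R')"
```

```text
t 9.12 nose in gap x 19.5 y 0.2 under z 0.2 mm | F x -5.5 y -1.1 z 5.3 | w 0.0110 [ 0.5724 -0.1619  0.0674] [-0.2851  1.0798 -0.0461]
```

The force peaked at about 9 N, then the clip rode up and the drag fell to 5.5 N. That is how the sound holder should feel, so I'll go on to the stop.

Request:
move_arm(series=[[[0, 0.003, 0.0004, 0, 0], [0, 0.006, 0.0008, 0, 0], [0, 0.009, 0.0012, 0, 0], [0, 0.012, 0.0016, 0, 0], [0, 0.015, 0.0019, 0, 0], [0, 0.018, 0.0022, 0, 0], [0, 0.018, 0.0022, 0, 0]]])

```text
t: 10.0
eef_pos: [0.5913, -0.1595, 0.0673]
orientation: [-0.046, 0.706, -0.706, 0.044]
ft_force: [-5.4, -0.1, 3.8]
grip_width: 0.0107
```

```bash
python3 -c "
from rep import *
rep('R','w8')"
```

```text
t 10.00 nose in gap x 38.5 y 0.3 under z 0.1 mm | F x -5.4 y 0.6 z 3.8 | w 0.0107 [ 0.5913 -0.1595  0.0673] [-0.152   0.8684 -0.0173]
```

View pics/w8.png

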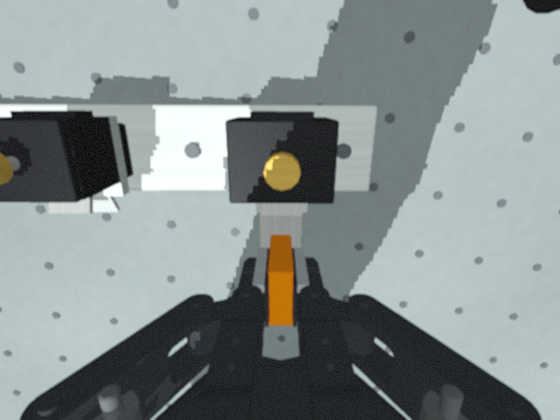

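Drag is steady at 5.4 N. I'll push on gently until the force rises at the stop.

Request:
move_arm(series=[[[0, 0.001, 0.0001, 0, 0], [0, 0.002, 0.0002, 0, 0], [0, 0.003, 0.0004, 0, 0], [0, 0.004, 0.0005, 0, 0], [0, 0.004, 0.0005, 0, 0]]])

```text
t: 10.68
eef_pos: [0.5943, -0.1591, 0.0673]
orientation: [-0.047, 0.706, -0.706, 0.043]
ft_force: [-7.8, -0.8, 6.3]
grip_width: 0.0106
```

```bash
python3 -c "
from rep import *
rep('R')"
```

```text
t 10.68 nose in gap x 41.6 y 0.4 under z 0.1 mm | F x -7.8 y 0.2 z 6.3 | w 0.0106 [ 0.5943 -0.1591  0.0673] [-0.1172  1.2124  0.027 ]
```

Request:
move_arm(series=[[[0, 0.001, 0.0001, 0, 0], [0, 0.002, 0.0002, 0, 0], [0, 0.003, 0.0004, 0, 0], [0, 0.003, 0.0004, 0, 0]]])

```text
t: 11.18
eef_pos: [0.5945, -0.1591, 0.0675]
orientation: [-0.049, 0.706, -0.705, 0.041]
ft_force: [-13.6, -1.2, 12.7]
grip_width: 0.0106
```

```bash
python3 -c "
from rep import *
rep('R','w9')"
```

```text
t 11.18 nose in gap x 41.7 y 0.3 under z 0.3 mm | F x -13.7 y 0.5 z 12.7 | w 0.0106 [ 0.5945 -0.1591  0.0675] [-0.1184  2.3387  0.065 ]
```

View pics/w9.png

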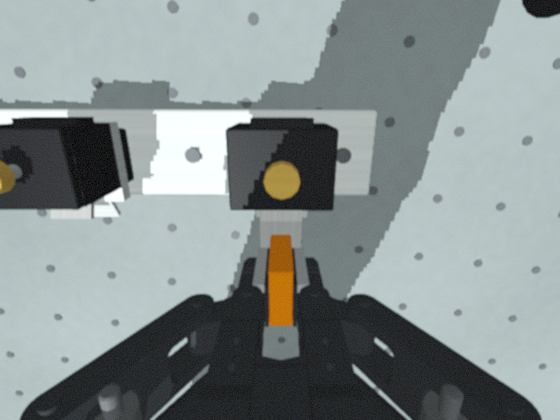

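It's at the stop: the nose reads 41.7 mm, no longer advances, and the force has risen to 13.7 N. I'll relax the push, release and lift straight up.

Request:
move_arm(series=[[[0, -0.002, -0.0002, 0, 0], [0, -0.0045, -0.0006, 0, 0], [0, -0.0045, -0.0006, 0, 0], [0, -0.0045, -0.0006, 0, 0]]])

```text
t: 11.72
eef_pos: [0.5944, -0.1591, 0.0673]
orientation: [0.046, -0.706, 0.706, -0.044]
ft_force: [-6.6, -0.6, 3.1]
grip_width: 0.0111
```

```bash
python3 -c "
from rep import *
rep('R')"
```

```text
t 11.72 nose in gap x 41.6 y 0.3 under z 0.1 mm | F x -6.6 y 0.2 z 3.1 | w 0.0111 [ 0.5944 -0.1591  0.0673] [-0.2229  1.03   -0.0469]
```

Request:
move_arm(series=[[[0, -0.002, -0.0002, 0, 0], [0, -0.002, -0.0002, 0, 0], [0.3, -0.002, -0.0002, 0, 0], [0.5, -0.002, -0.0002, 0, 0], [0.5, -0.002, -0.0002, 0, 0], [0.5, -0.002, -0.0002, 0, 0]]])

```text
t: 12.48
eef_pos: [0.5937, -0.1588, 0.0675]
orientation: [-0.045, 0.706, -0.706, 0.046]
ft_force: [0.3, -0.3, 1.1]
grip_width: 0.0429
```

```bash
python3 -c "
from rep import *
rep('R','w10')"
```

```text
t 12.47 nose in gap x 40.9 y 0.7 under z 0.3 mm | F x 0.2 y -0.3 z 1.1 | w 0.0429 [ 0.5937 -0.1588  0.0675] [-0.0183 -0.0019 -0.0278]
```

View pics/w10.png

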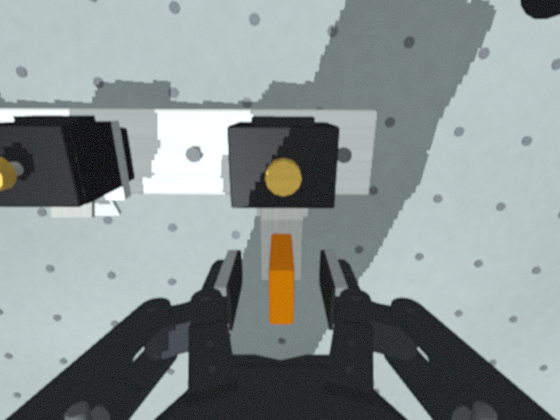

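The fingers are clear on both sides and the blade stayed in place. Next I'll retreat up and back, then check from the cameras.

Request:
move_arm(series=[[[0.5, 0, 0, 0.03, 0], [0.5, 0, 0, 0.07, 0], [0.5, -0.02, 0, 0.11, 0], [0.5, -0.07, -0.04, 0.14, 0], [0.5, -0.11, -0.08, 0.14, 0], [0.5, -0.11, -0.08, 0.14, 0], [0.5, -0.11, -0.08, 0.14, 0], [0.5, -0.11, -0.08, 0.14, 0]]])

```text
t: 13.52
eef_pos: [0.4846, -0.2375, 0.2072]
orientation: [-0.046, 0.706, -0.705, 0.046]
ft_force: [0.3, -0.6, 0.0]
grip_width: 0.0427
```

```bash
python3 - <<'E'
from h import *
import pickle
s=r.read_state();i=eyes.camera_info("wrist");im=eyes.capture("wrist")[:,:,::-1];cv2.imwrite("pics/w11.png",im)
pickle.dump((s,i),open("w11.pkl","wb"))
b=eyes.capture("scene")[:,:,::-1];a=eyes.capture("top")[:,:,::-1];cv2.imwrite("pics/s11.png",b);cv2.imwrite("pics/t11.png",a)
cv2.imwrite("pics/s11c.png",cv2.resize(b[185:295,190:340],None,fx=5,fy=5,interpolation=cv2.INTER_CUBIC))
print(s["t"],s["eef_pos"],s["ft_force"])
E
```

```text
13.525 [ 0.4846 -0.2375  0.2072] [ 0.2962 -0.5842  0.016 ]
```

View pics/w11.png

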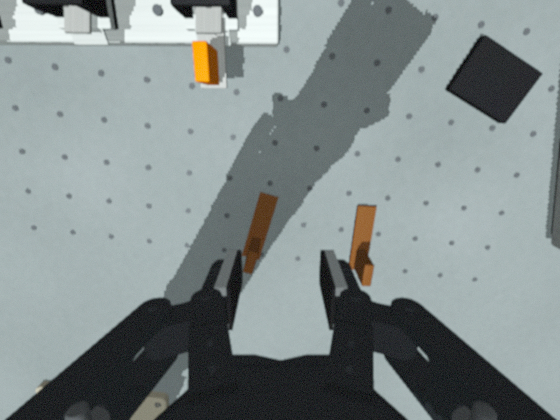

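View pics/s11c.png

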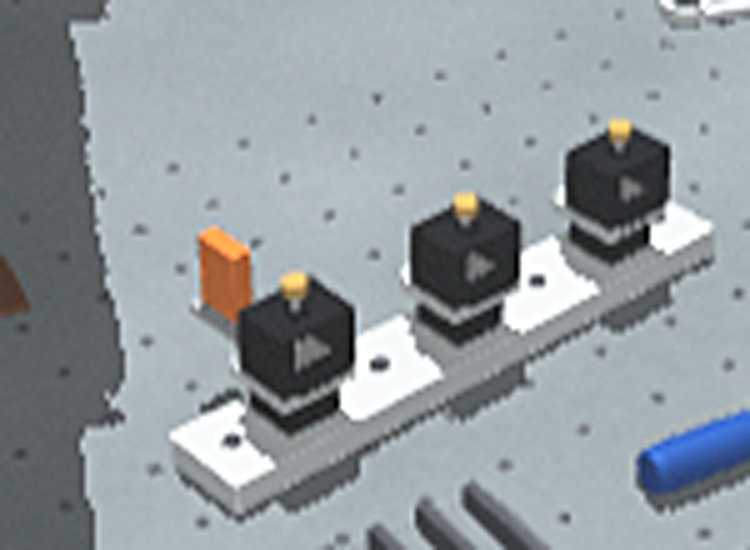

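View pics/t11.png

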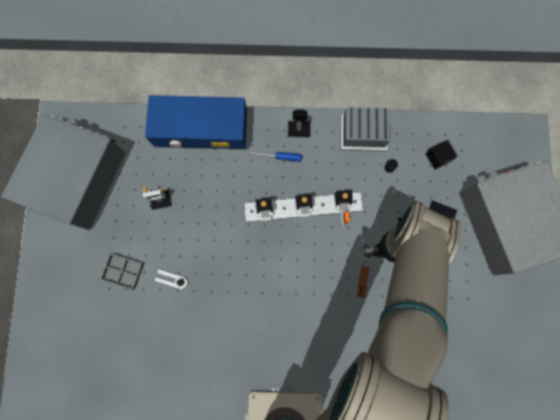

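The blade sits in the right holder, with the grip upright at (205,62) in the wrist view. I'll check height and level numerically.

```bash
python3 - <<'E'
from h import *
import pickle
s,i=pickle.load(open("w11.pkl","rb"));S=eyes.camera_info("scene")
w=cv2.imread("pics/w11.png");b=cv2.imread("pics/s11.png")
cv2.imwrite("pics/w11c.png",cv2.resize(w[20:100,175:245],None,fx=7,fy=7,interpolation=cv2.INTER_CUBIC))
cv2.imwrite("pics/s11d.png",cv2.resize(b[225:255,220:250],None,fx=18,fy=18,interpolation=cv2.INTER_CUBIC))
E
```

```text
(no output)
```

View pics/w11c.png

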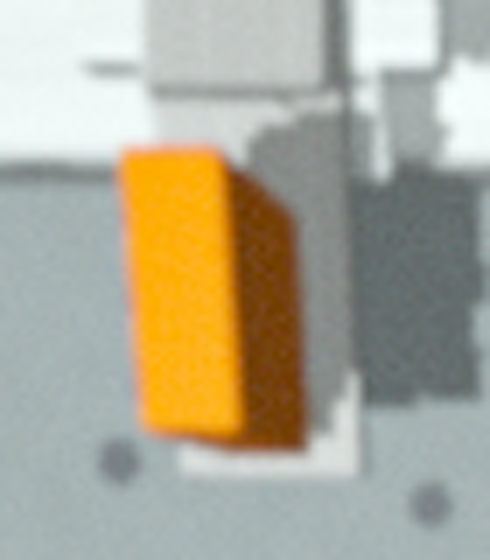

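View pics/s11d.png

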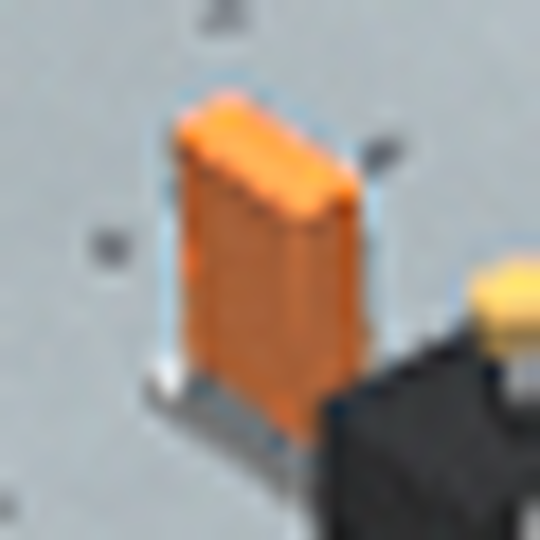

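```bash
python3 - <<'E'
from h import *
import pickle
from rep import X,Y,lips
s,i=pickle.load(open("w11.pkl","rb"));S=eyes.camera_info("scene")
W=dict(FL=(192.1,41.4),FR=(206.4,41.4),BR=(209.3,81.7),BL=(195.4,81.4))
C=dict(FL=(239.9,235.3),FR=(236.1,236.9),BR=(229.9,232.5),BL=(233.1,230.3))
P={}
for k in W: P[k],e=tri([(i,*W[k]),(S,*C[k])]);print(k,P[k],e)
c=sum(P.values())/4;d=(P["FL"]+P["FR"]-P["BL"]-P["BR"])/2
e=c[:2]-np.array(lips["R"]);print("centre",c,"gap x %.1f y %.1f mm"%(1e3*e@X,1e3*e@Y),"len",np.linalg.norm(d),"pitch deg",np.degrees(np.arcsin(d[2]/np.linalg.norm(d))),"yaw",np.degrees(np.arctan2(d[1],d[0])))
print("z=97 cast edge lengths",[np.linalg.norm(cast(i,*W[a],.097)-cast(i,*W[b],.097)) for a,b in(("FL","BL"),("FR","BR"),("FL","FR"))])
m=sum(cast(i,*W[k],.097) for k in W)/4;e=m[:2]-np.array(lips["R"]);print("wrist-only",1e3*e@X,1e3*e@Y)
E
```

```text
FL [ 0.6061 -0.151   0.0957] [0.0007 0.0007]
FR [ 0.6073 -0.1626  0.0961] [0.0003 0.0003]
BR [ 0.5789 -0.1653  0.0946] [0.001 0.001]
BL [ 0.5775 -0.1547  0.0967] [0.0009 0.0009]
centre [ 0.5925 -0.1584  0.0958] gap x -32.7 y 1.3 mm len 0.028675329911899774 pitch deg 0.4818005614639893 yaw 6.371247120108903
z=97 cast edge lengths [np.float64(0.02863840431159281), np.float64(0.028860418754091337), np.float64(0.011090354402799247)]
wrist-only -33.197637559269104 0.26066179755525354
```

Everything checks out, so I'll hand it in.

```bash
python3 -c "
from cell import r
print(r.close_job())"
```

```text
the job is handed in; nothing more can be done
None
```

I left the blade fully home in the right-hand holder and handed the job in after about 14 s; no verdict was reported. I took the blade by its orange grip, tried the right holder first, and it proved to be the sound one.

- **Feel:** pushing force rose to about 9 N at 15 mm in. It then dropped to 5.4 N of steady drag, and at 41.7 mm the blade stopped hard while the force rose to 13.7 N. That fits only the sound clip, so I did not probe the other two.
- **Position after release:** the grip's centre sits about 33 mm in front of the lip, which puts the nose at about 42 mm. It is 0.3 to 1.3 mm off the gap's middle, and its direction is within 1° of the gap's.
- **Level and height:** pitch reads about 0.5°. The grip's top triangulated at 95.8 mm against 97 mm expected; that 1.2 mm is within camera calibration, and at my pixel accuracy the pitch is only good to a few degrees.
- **Rest of the scene:** the gripper was clear with about zero force. In the last pictures the brown look-alikes and the bystanders were where they started; this was by eye, and the top view was partly blocked by the arm.

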